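# Shut the tube shaker and set its speed slider

## Robot

A 6-joint arm with a two-finger parallel gripper is mounted at the origin on the work surface. World frame = base frame: x ahead of the robot, y to its left, z up, the work surface at z = 0. Lengths are in m, angles in rad, forces in N, time in s.
With the tool pointing down it reaches from about 0.3 to 0.875 m from the base axis. Payload 6.4 kg.
Tool frame: the origin (TCP) lies at the centre of the arm's flange, where the gripper is bolted on; the fingertips stand 173 mm ahead of it and the grasp point (between the pads) lies 155 mm ahead of it; z points along the fingers, x is the direction in which the jaws open and shut, and the axes are right-handed (so a half turn about z gives the same grasp; the last joint's range is limited). The gripper opens to 85 mm and grips with 20 to 120 N. Pads are 22 mm wide; open, the fingers measure 114 mm over their backs; the gripper's body (76 mm by 85 mm) begins 54 mm behind the grasp point. The pads swing forward as they close: fully open they stand 13 mm farther back than shut.
Start: joints at [1.127, 0.181, 1.607, -0, 1.354, -0.206], TCP at [0.135, 0.559, 0.405] pointing down, gripper open.
Joint ranges: [-2.99, 2.99], [-0.89, 2.07], [0.3, 2.58], [-1.14, 4.28], [0, 2.63], [-3.12, 3.12]. Speed limits (rad/s): [2.57, 2.57, 3.01, 3.14, 3.14, 3.14].

## Interface

Orientations are given as a unit quaternion [w, x, y, z].
In Python, from bench import ctrl gives the robot as it stands. The module is installed in compiled form; this text tells all that it offers.
- The arm moves only by the tool move_arm, never from a script. Its argument "moves" is a list of rows, each an object of numbers: "gripper": the opening in per cent of the stroke, from 0 (shut) to 100 (fully open); "x", "y", "z": the shift along the tool's x, y, z in cm; "roll": the turn about the tool's z in degrees. In form: [{"gripper": .., "x": .., "y": .., "z": .., "roll": ..}, ...]. A call has 1 to 5 rows; each row shifts and turns the commanded pose from where the row before left it, along the tool's axes as they then stand; what a row does not reach is not made up. A row lasts 1/8 s, in which the tool goes at most 62.5 mm and 10.7 degrees, less where a joint would pass 70% of its speed; a pose out of reach is approached as far as the arm can. A call is refused whole if a number of a shift passes 6.25 or a number of a turn 10.7, either way. A call with a gripper value outside its range is refused whole. The fingers move at their own pace and stop on an object; the grip force is fixed at half the most. Time passes only in rows, so rows that do not move let the fingers close. It gives the time, the measured TCP pose, the force and the opening at its end, in the units of the state.
- ctrl.get_obs(): the state, without advancing time (a new reading comes with each control period).
- ctrl.camera(name): name is "scene" or "side" or "wrist"; returns a dict with "img" (384x512x3 uint8, red, green, blue), "fx", "fy", "cx", "cy" (pixels), "D" ([k1, k2, p1, p2, k3] as OpenCV has them; the pictures are not rectified), "world_from_camera" (4x4, takes a point from camera to world coordinates); the wrist camera has in their place "tool_from_camera" (4x4, takes a point from camera to tool coordinates, whose origin is the TCP and whose axes are the tool frame's). Camera axes: x right, y up, looking along -z (the intrinsics and any distortion apply to the point x, -y, -z); pixel columns grow to the right and rows downward; lengths in m; the calibration is good to about 2 mm. A picture is of the moment at which its call begins: read the wrist's pose just before it. There is no depth.
- ctrl.hand_in(): hands the job in, once; it reports no verdict.
The state is a dict: "time_s": time; "q": joint angles; "dq": joint speeds; "joint_efforts": joint torques, N m; "eef_pos": TCP position; "eef_rot": TCP orientation; "wrist_force": force on the tool from outside, world axes, zero at the start; "torque": the same for the moment, N m; "opening": opening from 0.0 (shut) to 1.0 (fully open).
Only numpy, scipy, OpenCV 4.12 (cv2) and the standard library are available. Lean on these libraries where they do the work, as an engineer would, in place of code of your own. Each camera call takes 0.05 s, during which the arm holds its last target. There are 200 camera calls.

## Task

Shut the lid of the tube shaker fully, and only then slide the tall speed grip on the control box along its track until its pointer is level with the set-mark clip, within the clip's width. Leave the clip and the low timer slider where they are, and do not knock over or shift the things standing around.

Things in the scene. Friction and masses are not known exactly. Their poses are not given: they have to be found in the camera images.
- shaker: pale tube shaker, a fixed open tub 220 (x) x 200 (y) x 100 mm tall, tubes inside, grey hinged lid. Origin: centre of its underside, on the bench. Its x axis points from its front (towards the robot) to the hinge side, z up; turned up to 0.25 rad. It stands left or right of the control box. The hinge line is parallel to y at x = +110, z = +101 mm in this frame.
- lid (a joint): opening of the shaker's lid, rad: 0 = fully shut and level, growing as its front edge rises, at most 1.3. A plate 220 mm from hinge to front edge, 200 wide, 12 thick (underside on the hinge line), with a lip 70 wide, 8 thick projecting 20 past that edge. 0.3 kg on a stiff hinge: it stays at any angle, does not fall, and takes about 1 to 4 N pushed on its outer face near the front edge.
- lid_top (a point): point on the lid's outer face, 170 mm from the hinge line along the lid, midway across its width; moves with the lid. Its height is 113 mm above the bench when the lid is shut.
- console: fixed pale control box, 220 (x) x 170 (y) x 60 mm tall, two sliders on its level top. Origin: centre of its underside, on the bench. Its x axis points along both slider tracks, away from the robot; y to the left, z up; turned up to 0.25 rad. Speed slider's track at y = +25 mm, timer slider's at y = -50, the clip's rail at y = +64.
- speed (a joint): position of the speed slider (tall grip) on its track, m: 0 = near end (x = -60 mm in the control box's frame), 0.12 = far end (x = +60). Grip: black block 14 mm along the track, 22 across, top 41 above the box's top, 101 above the bench. Slides with about 2 N and stays where left. A thin black pointer (4 mm wide) sticks out of its left (+y) side at its foot, towards the clip.
- speed_top (a point): centre of the top face of the tall speed grip.
- speed_pointer (a point): tip of the speed slider's pointer, 27 mm to the left (+y) of the grip's middle and 6 above the box's top.
- set_mark (a point): set-mark clip: small dark steel block 16 mm along the track, 16 across, 11 tall, on its own rail left (+y) of the speed slider. This point: middle of its face towards the pointer, 6 mm above the box's top; axes as the control box. The slider is on the mark when this point and the pointer's tip have the same x in the box's frame. About 6 N would shift the clip.
- timer_top (a point): centre of the top of the timer slider's grip: a low round black button 18 mm across, its top 16 above the box's top; slides along its track with about 2 N.
- vial: small amber glass vial with a cap, 24 across, 50 tall, standing between the shaker and the control box (sizes in mm; origin: centre of the underside). Loose bystander.
- jar: squat white jar, 52 across, 55 tall, near the robot, between the two machines (sizes in mm; origin: centre of the underside). Loose bystander.
- bottle: white plastic bottle, 70 across, 170 tall, at the left side (sizes in mm; origin: centre of the underside). Loose bystander.
- beaker: glass beaker, 72 across the rim, 90 tall, at the far left (sizes in mm; origin: centre of the underside). Loose bystander.
- tipbox: grey box with a clear cover, 87 x 122 x 63 tall, at the far middle (sizes in mm; origin: centre of the underside). Loose bystander.
- clock: flat white bench clock, 60 x 70 x 22, at the left side (sizes in mm; origin: centre of the underside). Loose bystander.
- rack: white tube rack, 80 x 200 x 75 tall, at the right side (sizes in mm; origin: centre of the underside). Loose bystander.

How it is judged:
On the way, in this order (a step that is already met when the one before it is completed fails the run):
1. the lid is fully shut while the speed slider is still off the mark (value of joint lid below 0.035 rad and x of speed_pointer in the frame of set_mark below -0.015 m), for 0.2 s.
2. the speed slider's pointer is level with the clip (x of speed_pointer in the frame of set_mark between -0.008 and 0.008 m and value of joint lid below 0.035 rad), for 0.2 s.
At the end, for the whole second after the job is handed in: The shaker's lid is shut (within 0.035 rad) and the speed slider's pointer is level with the middle of the set-mark clip within 8 mm along the track (all of step 2); the robot touches nothing.
It fails at once if the set-mark clip is shifted by more than 4 mm (distance of set_mark from where it was at the start of the episode above 0.004 m).
It fails at once if the timer slider is shifted by more than 5 mm (distance of timer_top from where it was at the start of the episode above 0.005 m).
It fails at once if a bystander is shifted by more than 30 mm or tipped (distance of any of vial, jar, bottle, beaker, tipbox, clock, rack from where it was at the start of the episode above 0.03 m or angle between any of vial, jar, bottle, beaker, tipbox, clock, rack's own z axis and vertical above 0.5 rad).
It also fails if it takes over 48 s, if anything falls off the work surface, if the arm or the gripper's body presses on something with over 40 N, if the wrist force passes 120 N, or if a joint passes its speed limit or range.

## Working session

There is one attempt and no reset: what is moved stays moved. The work goes in short steps, Python scripts to look and compute and a tool call to move; the robot and the scene stay as the last step left them, time stands still between calls to the robot, and variables do not carry over. Pictures are saved under pics/ and viewed, about 8 in all and at most 12, crops included, and the job is handed in when it is done.

Besides the shell and the picture viewer there is one more tool, called after "Request:" as name(argument=value, ...), one argument or row to a line, values as JSON. move_arm: Moves the arm, as the interface text tells. Its arguments: {"type":"object","properties":{"moves":{"type":"array","items":{"type":"object","properties":{"gripper":{"type":"number"},"x":{"type":"number"},"y":{"type":"number"},"z":{"type":"number"},"roll":{"type":"number"}}}}},"required":["moves"]}

```bash
mkdir -p pics; cat > h.py <<'E'
import numpy as np, cv2
from scipy.spatial.transform import Rotation as R
from bench import ctrl
def pose(o):
    T=np.eye(4); q=o['eef_rot']; T[:3,:3]=R.from_quat([q[1],q[2],q[3],q[0]]).as_matrix(); T[:3,3]=o['eef_pos']; return T
def shot(name,png=None):
    o=ctrl.get_obs(); c=ctrl.camera(name)
    c['T']=np.array(c['world_from_camera']) if name!='wrist' else pose(o)@np.array(c['tool_from_camera'])
    c['K']=np.array([[c['fx'],0,c['cx']],[0,c['fy'],c['cy']],[0,0,1.]])
    if png: cv2.imwrite('pics/'+png,c['img'][:,:,::-1])
    np.save('pics/'+name+'_last.npy',{k:v for k,v in c.items()},allow_pickle=True)
    return c
def load(name): return np.load('pics/'+name+'_last.npy',allow_pickle=True).item()
def ray(c,uv):
    p=cv2.undistortPoints(np.array([[uv]],float),c['K'],np.array(c['D'],float))[0,0]
    return c['T'][:3,3], c['T'][:3,:3]@np.array([p[0],-p[1],-1])
def onz(c,uv,z):
    o,d=ray(c,uv); return o+d*(z-o[2])/d[2]
def tri(c1,uv1,c2,uv2):
    a,d=ray(c1,uv1); b,e=ray(c2,uv2)
    s=np.linalg.lstsq(np.c_[d,-e],b-a,rcond=None)[0]; p,q=a+s[0]*d,b+s[1]*e
    return (p+q)/2, np.linalg.norm(p-q)
def proj(c,P):
    X=np.linalg.inv(c['T'])@np.r_[P,1]; 
    return cv2.projectPoints(np.array([[X[0],-X[1],-X[2]]]),np.zeros(3),np.zeros(3),c['K'],np.array(c['D'],float))[0].ravel()
E
python3 - <<'E'
from h import *
np.set_printoptions(precision=3,suppress=True)
a=shot('scene','a.png');b=shot('side','b.png');w=shot('wrist','w.png')
for c in(a,b,w):print(c['T'],c['K'][0])
print(pose(ctrl.get_obs()))
E
```

```text
[[-0.339 -0.752  0.564  1.334]
 [ 0.941 -0.27   0.206  0.289]
 [-0.003  0.601  0.799  1.175]
 [ 0.     0.     0.     1.   ]] [351.141   0.    255.868]
[[ 0.857  0.343 -0.384  0.082]
 [-0.515  0.582 -0.629 -0.826]
 [ 0.008  0.737  0.675  1.014]
 [ 0.     0.     0.     1.   ]] [443.575   0.    252.818]
[[ 0.236 -0.924 -0.299  0.058]
 [ 0.972  0.224  0.074  0.578]
 [-0.001 -0.308  0.951  0.374]
 [ 0.     0.     0.     1.   ]] [283.627   0.    253.521]
[[ 0.236  0.972 -0.001  0.135]
 [ 0.972 -0.236 -0.001  0.559]
 [-0.001 -0.    -1.     0.404]
 [ 0.     0.     0.     1.   ]]
```

View pics/a.png

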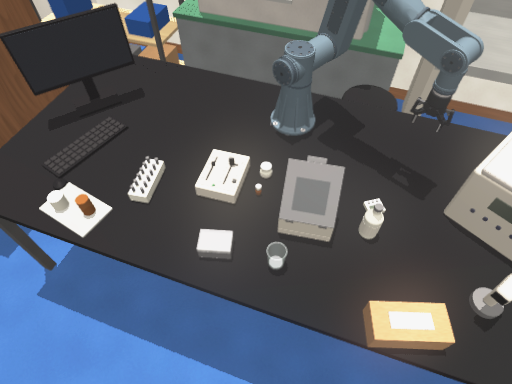

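View pics/b.png

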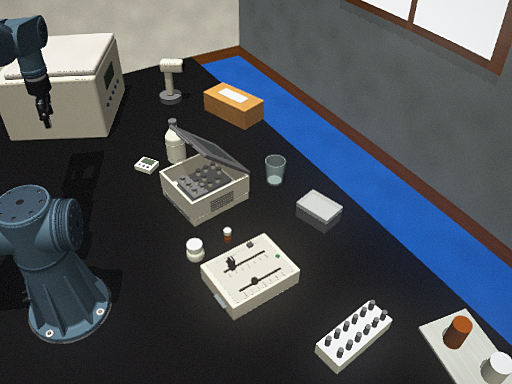

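The scene view shows the shaker at (312,198) with its lid part open, the console at (223,176), and the jar (266,170) and vial (258,189) between them. In the side view the shaker is at (205,185) and the console at (250,275). I'll zoom in on both.

```bash
python3 - <<'E'
from h import *
a=load('scene');b=load('side')
f=lambda i,x,y,w,h,s:cv2.resize(i[y:y+h,x:x+w,::-1],None,fx=s,fy=s,interpolation=cv2.INTER_CUBIC)
cv2.imwrite('pics/c1.png',f(a['img'],185,140,200,150,4))
cv2.imwrite('pics/c2.png',f(b['img'],125,110,190,150,4)) 
cv2.imwrite('pics/c3.png',f(b['img'],180,215,130,110,5.4))
E
```

```text
(no output)
```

View pics/c1.png

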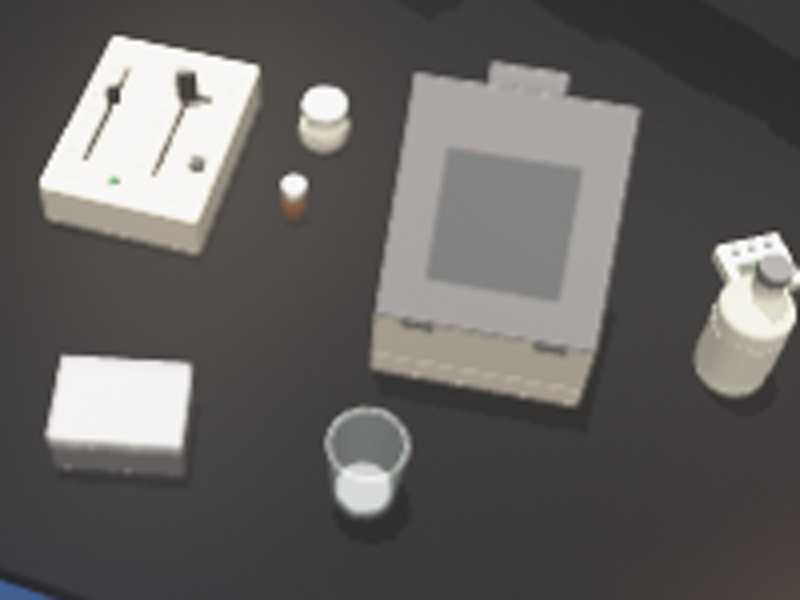

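View pics/c2.png

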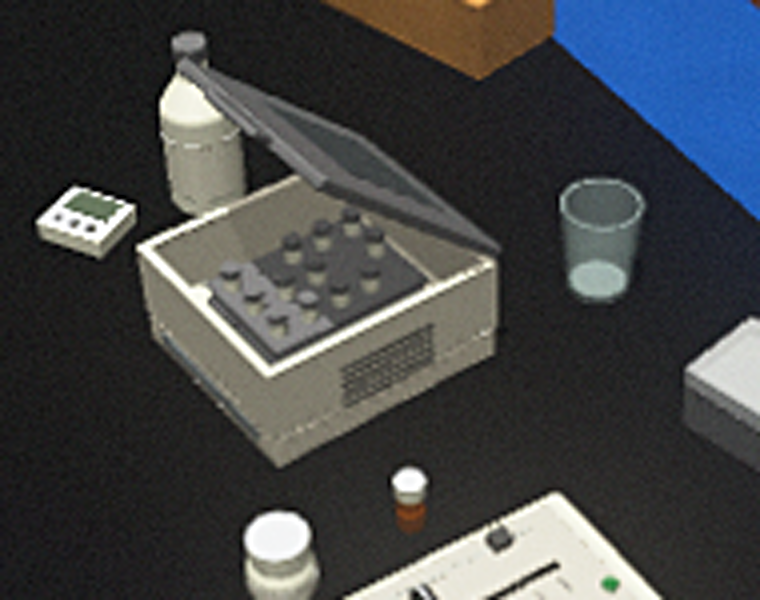

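View pics/c3.png

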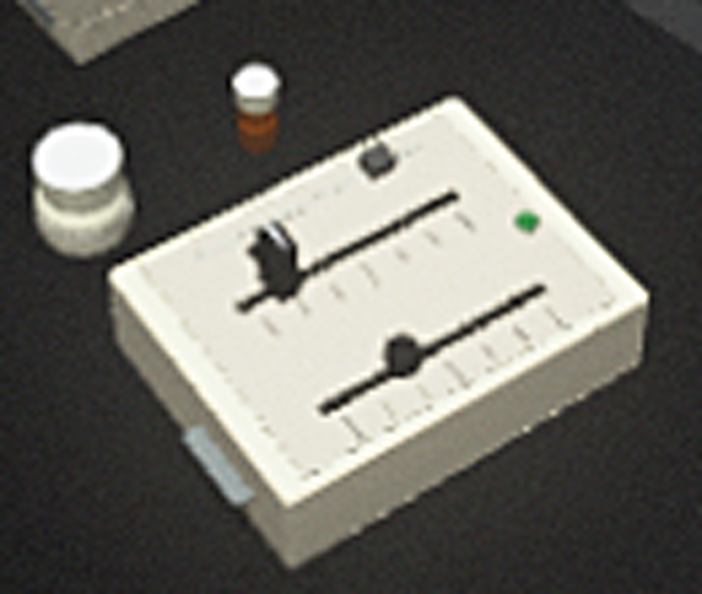

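```bash
python3 - <<'E'
from h import *
np.set_printoptions(precision=4,suppress=True)
a=load('scene');b=load('side')
A=lambda x,y:(185+x/4-.4,140+y/4-.4)
B=lambda x,y:(125+x/4-.4,110+y/4-.4)
C=lambda x,y:(180+x/5.4-.4,215+y/5.4-.4)
n=['nl','nr','fr','fl']
ca=[A(260,65),A(113,37),A(42,183),A(197,240)]
cb=[C(110,270),C(288,503),C(648,297),C(457,97)]
for i in range(4):print(n[i],onz(a,ca[i],.06),onz(b,cb[i],.06),*tri(a,ca[i],b,cb[i]))
print('grip top',onz(a,A(185,75),.101),onz(b,C(270,240),.101))
print('clip top',onz(a,A(197,163),.071),onz(b,C(377,156),.071))
print('timer',onz(a,A(114,93),.076),onz(b,C(403,350),.076))
print('shaker rim nl nr fr',*[onz(b,B(*p),.1) for p in[(138,247),(270,375),(497,260)]])
print('hinge r l',onz(a,A(380,312),.105),onz(a,A(597,348),.105))
print('lid front r,l,',tri(a,A(413,75),b,B(325,187)),tri(a,A(638,107),b,B(182,62)))
print('lip', onz(a,A(530,70),.2))
print('vial',onz(a,A(294,184),.05),onz(b,B(410,478),.05),'jar',onz(a,A(325,103),.055),onz(b,B(278,535),.055))
print('bottle',onz(a,A(775,270),.17),onz(b,B(190,43),.17))
E
```

```text
nl [ 0.3563 -0.0958  0.06  ] [ 0.3604 -0.0949  0.06  ] [ 0.3592 -0.0956  0.0622] 0.00208800502872387
nr [ 0.3714 -0.2632  0.06  ] [ 0.3703 -0.2626  0.06  ] [ 0.3707 -0.263   0.0598] 0.0010974738279305083
fr [ 0.584 -0.247  0.06 ] [ 0.5859 -0.2486  0.06  ] [ 0.5851 -0.2477  0.0602] 0.002402213225202384
fl [ 0.5974 -0.072   0.06  ] [ 0.5763 -0.0824  0.06  ] [ 0.5854 -0.0744  0.046 ] 0.006634661626043418
grip top [ 0.4318 -0.15    0.101 ] [ 0.4248 -0.1492  0.101 ]
clip top [ 0.5148 -0.1047  0.071 ] [ 0.5119 -0.1055  0.071 ]
timer [ 0.4597 -0.2208  0.076 ] [ 0.4563 -0.2239  0.076 ]
shaker rim nl nr fr [0.4039 0.2934 0.1   ] [0.4321 0.0987 0.1   ] [0.6489 0.129  0.1   ]
hinge r l [0.6461 0.1295 0.105 ] [0.6174 0.3235 0.105 ]
lid front r,l, (array([0.4906, 0.1029, 0.2521]), np.float64(0.0010801194714406724)) (array([0.4643, 0.2994, 0.2562]), np.float64(0.0009708619409932952))
lip [0.3989 0.195  0.2   ]
vial [ 0.4915 -0.0084  0.05  ] [ 0.4934 -0.0061  0.05  ] jar [ 0.3804 -0.013   0.055 ] [ 0.3819 -0.0119  0.055 ]
bottle [0.5297 0.451  0.17  ] [0.526  0.4514 0.17  ]
```

Console: centre (0.472,-0.1715), yaw 0.07. In its frame the grip is at x≈-0.042 and the clip at x≈+0.046. The grip's y (0.025) and the clip's y (0.064) match the text. Shaker: hinge midpoint (0.632,0.2265), yaw 0.144, lid at about 0.75 rad. I'm moving above the lid's front now.

Request:
move_arm(
  moves=[
    {"gripper": 0, "x": -1.5, "y": 2.5, "z": -4},
    {"gripper": 0, "x": -2.65, "y": 4.2, "z": -3},
    {"gripper": 0, "x": -2.65, "y": 4.2, "z": 0},
    {"gripper": 0, "x": -2.65, "y": 4.2, "z": 0},
    {"gripper": 0, "x": -2.65, "y": 4.2, "z": 0},
  ],
)

```text
validation failed for argument at $.mo...
```

Request:
move_arm(
  moves=[
    {"gripper": 0, "x": -2.65, "y": 4.2},
    {"gripper": 0, "x": -2.65, "y": 4.2},
    {"gripper": 0, "x": -2.65, "y": 4.2},
    {"gripper": 0, "x": -2.65, "y": 4.2},
    {"gripper": 0},
  ],
)

```text
validation failed for argument at $.mo...
```

Request:
move_arm(
  moves=[
    {"gripper": 0, "x": -1.5, "y": 2.5, "z": -4, "roll": 0},
    {"gripper": 0, "x": -2.65, "y": 4.2, "z": -3, "roll": 0},
    {"gripper": 0, "x": -2.65, "y": 4.2, "z": 0, "roll": 0},
    {"gripper": 0, "x": -2.65, "y": 4.2, "z": 0, "roll": 0},
    {"gripper": 0, "x": -2.65, "y": 4.2, "z": 0, "roll": 0},
  ],
)

```text
time_s: 0.78
eef_pos: [0.2952, 0.3945, 0.4746]
eef_rot: [0.0, 0.786, 0.618, 0.0]
wrist_force: [-0.4, 0.5, 0.0]
opening: -0.001
```

Request:
move_arm(
  moves=[
    {"gripper": 0, "x": -2.85, "y": 4.5, "z": 0, "roll": 0},
    {"gripper": 0, "x": -2.85, "y": 4.5, "z": 0, "roll": 0},
    {"gripper": 0, "x": -2.85, "y": 4.5, "z": 0, "roll": 0},
    {"gripper": 0, "x": -2.85, "y": 4.5, "z": 0, "roll": 0},
    {"gripper": 0, "x": -2.85, "y": 4.5, "z": 0, "roll": 0},
  ],
)

```text
time_s: 1.4
eef_pos: [0.4805, 0.2028, 0.4745]
eef_rot: [-0.0, 0.786, 0.618, -0.0]
wrist_force: [0.5, 1.1, 0.3]
opening: 0.004
```

Request:
move_arm(
  moves=[
    {"gripper": 0, "x": 0, "y": 0, "z": 2, "roll": 0},
    {"gripper": 0, "x": 0, "y": 0, "z": 2, "roll": 0},
    {"gripper": 0, "x": 0, "y": 0, "z": 1.5, "roll": 0},
    {"gripper": 0, "x": -0.07, "y": -0.3, "z": 1.5, "roll": 0},
    {"gripper": 0, "x": -0.07, "y": -0.3, "z": 1.5, "roll": 0},
  ],
)

```text
time_s: 2.02
eef_pos: [0.4732, 0.2046, 0.3891]
eef_rot: [0.0, 0.786, 0.618, 0.0]
wrist_force: [0.1, 0.4, 1.8]
opening: -0.002
```

Request:
move_arm(
  moves=[
    {"gripper": 0, "x": -0.07, "y": -0.3, "z": 1.5, "roll": 0},
    {"gripper": 0, "x": -0.07, "y": -0.3, "z": 1.5, "roll": 0},
    {"gripper": 0, "x": -0.07, "y": -0.3, "z": 1.5, "roll": 0},
    {"gripper": 0, "x": -0.07, "y": -0.3, "z": 1.5, "roll": 0},
    {"gripper": 0, "x": 0, "y": 0, "z": 1.5, "roll": 0},
  ],
)

```text
time_s: 2.65
eef_pos: [0.4608, 0.2045, 0.3136]
eef_rot: [-0.0, 0.786, 0.618, -0.0]
wrist_force: [-0.9, 0.1, 1.0]
opening: 0.005
```

Request:
move_arm(
  moves=[
    {"gripper": 0, "x": 0, "y": 0, "z": 1, "roll": 0},
    {"gripper": 0, "x": 0, "y": 0, "z": 0.8, "roll": 0},
    {"gripper": 0, "x": 0, "y": 0, "z": 0.5, "roll": 0},
    {"gripper": 0, "x": 0, "y": 0, "z": 0.3, "roll": 0},
    {"gripper": 0, "x": 0, "y": 0, "z": 0, "roll": 0},
  ],
)

```text
time_s: 3.28
eef_pos: [0.4613, 0.2045, 0.2887]
eef_rot: [0.0, 0.786, 0.618, 0.0]
wrist_force: [0.7, 0.1, -0.2]
opening: 0.002
```

Request:
move_arm(
  moves=[
    {"gripper": 0, "x": 0, "y": 0, "z": 0.15, "roll": 0},
    {"gripper": 0, "x": 0, "y": 0, "z": 0.1, "roll": 0},
    {"gripper": 0, "x": 0, "y": 0, "z": 0, "roll": 0},
  ],
)

```text
time_s: 3.65
eef_pos: [0.4613, 0.2045, 0.2865]
eef_rot: [0.0, 0.786, 0.618, 0.0]
wrist_force: [-0.8, -0.3, 1.8]
opening: -0.003
```

```bash
python3 - <<'E'
from h import *
f=lambda i,x,y,w,h,s:cv2.resize(i[y:y+h,x:x+w,::-1],None,fx=s,fy=s,interpolation=cv2.INTER_CUBIC)
b=shot('side');w=shot('wrist')
cv2.imwrite('pics/d.png',np.hstack([f(b['img'],130,80,150,160,2.6),f(w['img'],0,0,512,384,.75)[:,:].copy() if 0 else cv2.resize(w['img'][:,:,::-1],(400,416))]))
E
```

```text
(no output)
```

View pics/d.png

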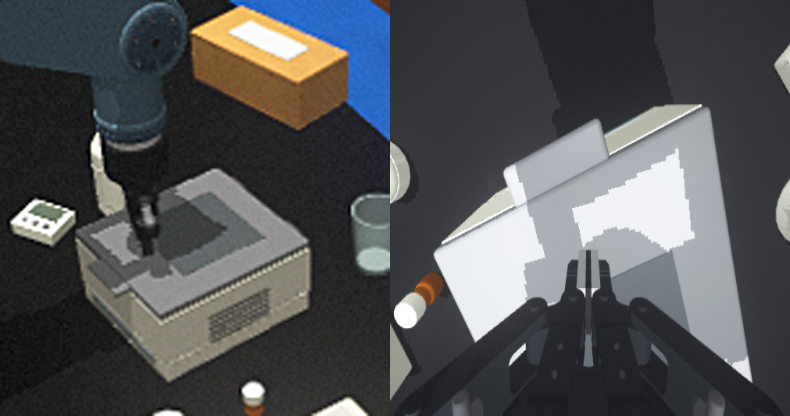

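The side view shows the lid lying on the tub with the fingertips still on it. I'll press slightly further until the force rises, to confirm it has reached the stop.

Request:
move_arm(
  moves=[
    {"gripper": 0, "x": 0, "y": 0, "z": 0.1, "roll": 0},
    {"gripper": 0, "x": 0, "y": 0, "z": 0.1, "roll": 0},
  ],
)

```text
time_s: 4.0
eef_pos: [0.4614, 0.2045, 0.2862]
eef_rot: [0.0, 0.786, 0.618, 0.0]
wrist_force: [-8.8, -3.0, 24.3]
opening: -0.002
```

Force is 24 N with no further travel, so the lid is on its stop. Lifting and moving to the speed grip.

Request:
move_arm(
  moves=[
    {"gripper": 0, "x": 0, "y": 0, "z": -3, "roll": 0},
    {"gripper": 0, "x": 0, "y": 0, "z": -5, "roll": 0},
    {"gripper": 0, "x": 0, "y": 0, "z": -4, "roll": 0},
    {"gripper": 30, "x": -5, "y": 0.7, "z": 0, "roll": 0},
    {"gripper": 40, "x": -5, "y": 0.7, "z": 0, "roll": 0},
  ],
)

```text
time_s: 4.62
eef_pos: [0.4508, 0.1033, 0.4047]
eef_rot: [0.0, 0.785, 0.619, 0.0]
wrist_force: [0.4, -1.1, -0.6]
opening: 0.397
```

Request:
move_arm(
  moves=[
    {"gripper": 60, "x": -5, "y": 0.7, "z": 0, "roll": 0},
    {"gripper": 60, "x": -5, "y": 0.7, "z": 0, "roll": 0},
    {"gripper": 60, "x": -5, "y": 0.75, "z": 0, "roll": 0},
    {"gripper": 60, "x": -5, "y": 0.75, "z": 0, "roll": 0},
    {"gripper": 60, "x": -5, "y": 0.75, "z": 0, "roll": 0},
  ],
)

```text
time_s: 5.25
eef_pos: [0.4272, -0.1491, 0.4041]
eef_rot: [0.0, 0.786, 0.618, 0.0]
wrist_force: [0.6, -0.1, 0.3]
opening: 0.6
```

Request:
move_arm(
  moves=[
    {"gripper": 60, "x": 0, "y": 0, "z": 0, "roll": 10.3},
    {"gripper": 60, "x": 0, "y": 0, "z": 0, "roll": 10.3},
    {"gripper": 60, "x": 0, "y": 0, "z": 0, "roll": 10.3},
    {"gripper": 60, "x": 0, "y": 0, "z": 0, "roll": 10.3},
    {"gripper": 60, "x": 0, "y": 0, "z": 0, "roll": 10.3},
  ],
)

```text
time_s: 5.88
eef_pos: [0.4276, -0.1475, 0.4039]
eef_rot: [-0.0, 0.977, 0.212, -0.0]
wrist_force: [0.1, 0.1, -0.1]
opening: 0.6
```

Request:
move_arm(
  moves=[
    {"gripper": 60, "x": 0, "y": 0, "z": 0, "roll": 10.3},
    {"gripper": 60, "x": 0, "y": 0, "z": 0, "roll": 10.3},
    {"gripper": 60, "x": 0, "y": 0, "z": 0, "roll": 0},
  ],
)

```text
time_s: 6.25
eef_pos: [0.4276, -0.1475, 0.4039]
eef_rot: [-0.0, 0.999, 0.038, -0.0]
wrist_force: [0.1, -0.1, 0.4]
opening: 0.6
```

```bash
python3 - <<'E'
from h import *
np.set_printoptions(precision=4,suppress=True)
w=shot('wrist','e.png');shot('side');T=pose(ctrl.get_obs());print(T, ctrl.get_obs()['opening'])
for n,p in dict(grip=(.428,-.1495,.101),clip=(.5133,-.105,.071),tcp=T[:3,3]+.155*T[:3,2]).items():print(n,proj(w,np.array(p)))
E
```

```text
[[ 0.9969  0.0783 -0.0002  0.4277]
 [ 0.0783 -0.9969  0.0001 -0.1475]
 [-0.0002 -0.0002 -1.      0.404 ]
 [ 0.      0.      0.      1.    ]] 0.6031906019434915
grip [254.6443 183.678 ]
clip [337.8449 141.3468]
tcp [255.1405 264.2279]
```

View pics/e.png

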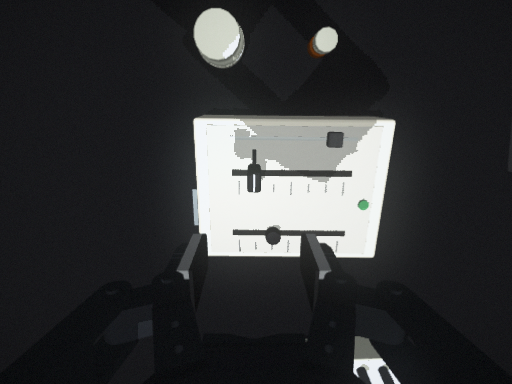

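The wrist view shows the grip top at about (254,183), the pointer tip at (254,150) and the clip at (335,139). This agrees with the projections of my estimates.

```bash
python3 - <<'E'
from h import *
np.set_printoptions(precision=4,suppress=True)
w=load('wrist'); g=w['img'].mean(2)
print(g[135:152:3,322:350].astype(int)); print(g[150:160:3,246:264].astype(int))
y=.07;Rz=np.array([[np.cos(y),np.sin(y)],[-np.sin(y),np.cos(y)]])
f=lambda u,v,z:Rz@(onz(w,(u,v),z)[:2]-[.472,-.1715])
m=(g[130:150,322:350]<60);ys,xs=np.nonzero(m);print('clip',xs.min()+322,xs.max()+322,ys.min()+130,ys.max()+130)
print(f((xs.min()+xs.max())/2+322,ys.min()+130+7,.071),'ptr',f(254.5,151,.066),'grip',f(254.5,183,.101))
print('tool',Rz@(np.array(ctrl.get_obs()['eef_pos'])[:2]-[.472,-.1715]))
E
```

```text
[[168 168 167 168 167  83  46  58  67  71  70  72  72  75  72  71  71  73
   73  71  73 100 154 166 165 166 166 165]
 [172 170 170 171 143  68  49  63  70  71  71  72  73  75  75  73  72  72
   73  73  69 113 157 166 166 166 166 165]
 [170 170 167 167 113  57  56  64  73  73  72  74  73  73  74  74  73  72
   75  75  84 150 168 168 168 166 169 166]
 [171 169 167 169  93  52  59  66  72  73  72  73  76  75  73  75  73  74
   74  74 102 157 168 166 169 169 167 167]
 [167 170 170 169 169 169 141 113 108 110 110 108 108  89  81  81  84  84
  106 109 154 168 169 168 168 168 167 167]
 [170 170 169 170 169 170 169 169 169 167 168 170 167 166 168 167 169 167
  169 169 165 167 170 169 168 169 167 167]]
[[173 174 173 172 173 173 104  57  58  54 134 171 172 173 171 170 173 170]
 [173 175 174 174 173 173 108  59  55  56 136 171 172 173 170 172 172 171]
 [172 172 173 173 174 172 108  63  58  58 138 171 171 172 174 173 171 174]
 [245 245 245 245 245 176 109  59  58  57 136 171 172 172 171 173 173 172]]
clip 327 340 132 144
[0.041  0.0659] ptr [-0.0426  0.0518] grip [-0.0425  0.0257]
tool [-0.0425  0.027 ]
```

Request:
move_arm(
  moves=[
    {"gripper": 60, "x": 0, "y": 0.2, "z": 4, "roll": 0},
    {"gripper": 60, "x": 0, "y": 0, "z": 5, "roll": 0},
    {"gripper": 60, "x": 0, "y": 0, "z": 4, "roll": 0},
    {"gripper": 60, "x": 0, "y": 0, "z": 2.8, "roll": 0},
    {"gripper": 60, "x": 0, "y": 0, "z": 0, "roll": 0},
  ],
)

```text
time_s: 6.98
eef_pos: [0.4269, -0.149, 0.2443]
eef_rot: [-0.002, 0.999, 0.038, -0.002]
wrist_force: [-1.0, 0.3, -0.6]
opening: 0.601
```

Request:
move_arm(
  moves=[
    {"gripper": 25, "x": 0, "y": 0, "z": 0, "roll": 0.5},
    {"gripper": 10, "x": 0, "y": 0, "z": 0, "roll": 0},
    {"gripper": 10, "x": 0, "y": 0, "z": 0, "roll": 0},
    {"gripper": 10, "x": 0, "y": 0, "z": 0, "roll": 0},
  ],
)

```text
time_s: 7.48
eef_pos: [0.4286, -0.15, 0.2478]
eef_rot: [0.001, 0.999, 0.033, 0.001]
wrist_force: [-1.0, 1.2, 6.5]
opening: 0.153
```

Request:
move_arm(
  moves=[
    {"gripper": 10, "x": 0, "y": 0, "z": -0.3, "roll": 0},
    {"gripper": 10, "x": 1.5, "y": 0, "z": 0, "roll": 0},
    {"gripper": 10, "x": 1.5, "y": 0, "z": 0, "roll": 0},
    {"gripper": 10, "x": 1.5, "y": 0, "z": 0, "roll": 0},
    {"gripper": 10, "x": 1.5, "y": 0, "z": 0, "roll": 0},
  ],
)

```text
time_s: 8.1
eef_pos: [0.4872, -0.1462, 0.248]
eef_rot: [0.001, 0.999, 0.033, -0.002]
wrist_force: [-2.4, -6.6, -10.6]
opening: 0.15
```

Request:
move_arm(
  moves=[
    {"gripper": 10, "x": 1.3, "y": 0, "z": 0, "roll": 0},
    {"gripper": 10, "x": 1.3, "y": 0, "z": 0, "roll": 0},
    {"gripper": 10, "x": 0, "y": 0, "z": 0, "roll": 0},
  ],
)

```text
time_s: 8.48
eef_pos: [0.5137, -0.1444, 0.248]
eef_rot: [0.001, 0.999, 0.033, -0.0]
wrist_force: [2.7, -6.2, -12.4]
opening: 0.156
```

```bash
python3 - <<'E'
from h import *
f=lambda i,x,y,w,h,s:cv2.resize(i[y:y+h,x:x+w,::-1],None,fx=s,fy=s,interpolation=cv2.INTER_CUBIC)
b=shot('side');w=shot('wrist')
cv2.imwrite('pics/g.png',np.hstack([f(b['img'],150,160,160,160,2.5),cv2.resize(w['img'][:,150:400,::-1],(390,400))]))
E
```

```text
(no output)
```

View pics/g.png

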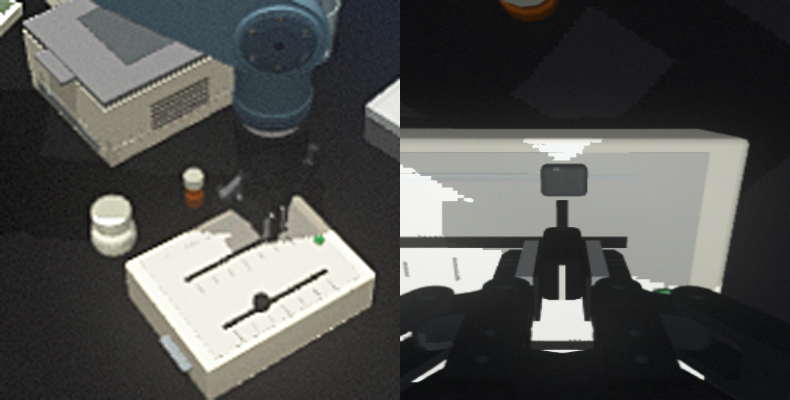

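Wrist view: the pointer (x≈562) is centred on the clip (541–587), under 1 mm off. Releasing and retreating upward.

Request:
move_arm(
  moves=[
    {"gripper": 50, "x": 0, "y": 0, "z": 0, "roll": 0},
    {"gripper": 50, "x": 0, "y": 0, "z": 0, "roll": 0},
    {"gripper": 50, "x": 0, "y": 0, "z": -2, "roll": 0},
    {"gripper": 50, "x": 0, "y": 0, "z": -5, "roll": 0},
    {"gripper": 50, "x": 0, "y": 0, "z": -6, "roll": 0},
  ],
)

```text
time_s: 9.2
eef_pos: [0.5133, -0.1436, 0.3802]
eef_rot: [-0.001, 0.999, 0.033, -0.001]
wrist_force: [0.4, -1.1, 1.0]
opening: 0.496
```

Request:
move_arm(
  moves=[
    {"gripper": 50, "x": 0, "y": 0, "z": -3, "roll": 0},
    {"gripper": 50, "x": 0, "y": 0, "z": 0, "roll": 0},
    {"gripper": 50, "x": 0, "y": 0, "z": 0, "roll": 0},
  ],
)

```text
time_s: 9.57
eef_pos: [0.5134, -0.1437, 0.4085]
eef_rot: [-0.0, 0.999, 0.033, -0.0]
wrist_force: [0.3, 0.0, -0.2]
opening: 0.498
```

```bash
python3 - <<'E'
from h import *
np.set_printoptions(precision=4,suppress=True)
f=lambda i,x,y,w,h,s:cv2.resize(i[y:y+h,x:x+w,::-1],None,fx=s,fy=s,interpolation=cv2.INTER_CUBIC)
a=shot('scene');w=shot('wrist');print(ctrl.get_obs()['wrist_force'])
cv2.imwrite('pics/k.png',np.hstack([f(a['img'],190,130,160,160,2.5),cv2.resize(w['img'][60:260,130:330,::-1],(400,400))]))
E
```

```text
[0.2134 0.5699 0.8592]
```

View pics/k.png

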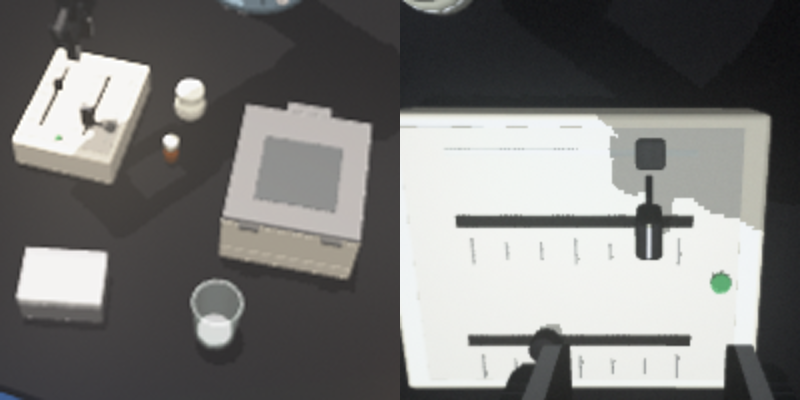

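The pointer (x=649) sits on the clip's middle (651), the lid is shut and the bystanders are in place. Handing in.

```bash
python3 -c "
from bench import ctrl
print(ctrl.hand_in())"
```

```text
the job is handed in; nothing more can be done
None
```

I shut the shaker's lid first, then slid the speed grip about 85 mm until its pointer was level with the set-mark clip. I opened the fingers, lifted clear and handed the job in at about 9.6 s. No verdict was reported.

**Last checks**
- **Lid:** pressing with the shut fingertips stopped at 113 mm above the bench with 24 N, which matches the height given for a shut lid. It still looked shut in the last scene picture.
- **Pointer:** it was under 1 mm from the clip's middle in the close wrist picture, both while gripped and after release.
- **Clip, timer and bystanders:** nothing looked shifted in the pictures I viewed, but I did not measure them again. The bottle, clock and rack were outside the last picture.
- **Robot:** it ended clear of everything, with the wrist force near zero.

**What disagreed**
- My first fix of the clip from the fixed cameras was about 3 mm farther along the track than the wrist camera's. I set the travel between the two, and the wrist picture settled it.
- While the grip was held there were sideways and vertical strain forces of about 6 to 12 N, which went away on release.

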